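# Open the swing clamp and lift the hub off its fixture

### The arm

A 6-joint arm with a two-finger parallel gripper is mounted at the origin on the work surface. World frame = base frame: x ahead of the robot, y to its left, z up, the work surface at z = 0. Lengths are in mm, angles in rad, forces in N, time in s.
With the tool pointing down it reaches from about 350 to 975 mm from the base axis. Payload 7.1 kg.
Tool frame: the origin (TCP) lies on the centre line of the jaws, within the pads' length; the fingertips stand 14 mm ahead of it and the grasp point (between the pads) lies 5 mm behind it; x points along the fingers, z is the direction in which the jaws open and shut, and the axes are right-handed (so a half turn about x gives the same grasp; the last joint's range is limited). The gripper opens to 88 mm and grips with 3 to 60 N. Pads are 20 mm wide; open, the fingers measure 115 mm over their backs; the gripper's body (75 mm by 178 mm) begins 61 mm behind the grasp point.
Start: joints at [-1.141, 0.423, 1.63, -0, 1.089, -0.019], TCP at [271.192, -563.08, 236.675] pointing down, gripper open.
Joint ranges: [-3, 3], [-0.9, 2.11], [0.09, 2.58], [-1.31, 4.45], [0.11, 2.69], [-2.54, 2.54]. Speed limits (rad/s): [2.39, 2.39, 3.01, 3.14, 3.14, 3.14].

### API

Orientations are given as a rotation vector (axis times angle).
In Python, from workcell import ctrl gives the robot as it stands.
- The arm moves only by the tool servo_tool, never from a script. Its argument "plan" is a list that holds one entry, the list of rows, each a list of 7 numbers: the shift along the tool's x, y, z in cm, then the turn, a rotation vector about the tool's x, y, z in rad, then the finger opening in cm, from 0 to 8.78. A call has 1 to 8 rows; each row is the pose to reach, as a shift and turn from the pose commanded when the call began, along the tool's axes at that moment; what a row does not reach only later rows make up. A row lasts 1/12 s, in which the tool goes at most 41.7 mm and 7.16 degrees, less where a joint would pass 70% of its speed; a pose out of reach is approached as far as the arm can. A call with a gripper value outside its range is refused whole. The fingers move at their own pace and stop on an object; the grip force is fixed at half the most. Time passes only in rows, so rows that repeat a pose let the fingers close. It gives the time, the measured TCP pose, the force and the opening at its end, in the units of the state.
- ctrl.get_obs(): the state, without advancing time (a new reading comes with each control period).
- ctrl.get_image(name): name is "scene" or "top"; returns the picture (480x640x3 uint8, red, green, blue); there is no depth.
- ctrl.calibration(name): a dict with "K" (3x3 intrinsics, pixels), "view" (4x4, takes a point from world to camera coordinates). Camera axes: x right, y up, looking along -z (the intrinsics and any distortion apply to the point x, -y, -z); pixel columns grow to the right and rows downward; lengths in mm; the calibration is good to about 2 mm. A picture is of the moment at which its call begins. calibration takes no time and is no camera call.
- ctrl.close_job(): hands the job in, once; it reports no verdict.
The state is a dict: "t": time; "qpos": joint angles; "qvel": joint speeds; "joint_torque": joint torques, N m; "ee_pos": TCP position; "orientation": TCP orientation; "ft_force": force on the tool from outside, world axes, zero at the start; "moment": the same for the moment, N m; "width": finger opening in mm.
Only numpy, scipy, OpenCV 4.12 (cv2) and the standard library are available. Lean on these libraries where they do the work, as an engineer would, in place of code of your own. Each camera call takes 0.05 s, during which the arm holds its last target.

### The job

The aluminium hub on the blue assembly fixture is trapped under a swing clamp: turn the clamp's red knob anticlockwise, seen from above, all the way to its end stop and leave it there. Then grip the hub, lift it off its seat keeping it level, and hold it level and still above the seat with at least 80 mm of air under it; finish while still holding it there. Leave the other things on the bench where they are.

Things in the scene. Friction and masses are not known exactly. Their poses are not given: they have to be found in the camera images.
- fixture: Blue fixture plate, fixed to the bench (its place and yaw vary), 120 x 240 x 15 mm along its own x, y, z; origin at the centre of its underside, on the bench. In its frame (x, y): the hub's round seat (60 mm diameter) is at (0, -55) mm, the axis of the clamp's knob at (0, +55) mm. The clamp arm swings over its +x side when opened.
- seat (a point): Centre of the top of the hub's seat, 30 mm above the bench (axes as the fixture's). A pilot of 15 mm diameter stands up 8 mm from it, loosely inside the hub's 20 mm bore.
- hub_center (a point): Centre of the loose aluminium hub (0.25 to 0.45 kg), half-way up its vertical axis (z). 58 mm high: at the bottom a flange of 90 mm diameter, 10 mm thick (underside 29 mm below this point), above it a plain round boss of 36 mm diameter, 48 mm high, to grip from above. Bore 20 mm. When seated, the flange top is 40 mm and the boss top 88 mm above the bench.
- knob_grip (a point): On the vertical axis of the clamp's red bar knob, at the height to grip, 78 mm above the bench. Bar: 44 long, 14 thick, 56 to 92 mm above the bench, on a 40 mm disc. x axis: along the bar and out along the steel clamp arm that turns with it (18 wide, reaching 78 mm from the axis, 43 to 51 mm above the bench, 3 mm over the hub's flange). y axis: across the bar (the way to pinch it).
- clamp (a joint): Angle of the knob and clamp arm (rad): 0 = fully anticlockwise seen from above, against the end stop, arm clear of the hub; grows clockwise to 1.5; at 1.05 the arm points at the hub's axis. Starts between 0.85 and 1.25, arm over the flange. It turns with light friction (0.05 N m) and stays where it is left.
- bearing: Loose steel bearing ring, 52 mm diameter, 15 mm high, lying on the bench beside the fixture; origin at the centre of its underside. Leave alone.
- washer: Loose copper washer, 40 mm diameter, 6 mm high, lying beside the fixture; origin at the centre of its underside. Leave alone.
- screwdriver: Screwdriver with a yellow handle lying on the near side of the fixture, along its own x; origin near its middle, on the bench. Leave alone.
- hammer: Hammer with a wooden handle lying on the left of the bench, along its own x; origin near its middle, on the bench. Leave alone.
- spray_can: Standing green spray can, 64 mm diameter, 190 mm high; origin at the centre of its underside. Leave alone.
- gear: Dark steel gear lying on the right, about 94 mm diameter, 26 mm high; origin at the centre of its underside. Leave alone.
Not all that is in view belongs to the job. Of the things shaped like the part that bears hub_center, the aluminium one is meant.

How it is judged:
By the outcome, as a careful person would: the job done as asked, in the order asked, and still so for the second after the job is handed in, while the arm keeps its last pose, push and grip.
It also fails if it takes over 43 s, if anything falls off the work surface, if the arm or the gripper's body presses on something with over 40 N, if the wrist force passes 120 N, or if a joint passes its speed limit or range.

## Working session

There is one attempt and no reset: what is moved stays moved. The work goes in short steps, Python scripts to look and compute and a tool call to move; the robot and the scene stay as the last step left them, time stands still between calls to the robot, and variables do not carry over. Pictures are saved under pics/ and viewed, and the job is handed in when it is done.

Besides the shell and the picture viewer there is one more tool, called after "Emit:" as name([rows], argument=value, ...), one row to a line, values as JSON. servo_tool: Moves the arm, as the interface text tells. Its arguments: {"type":"object","properties":{"plan":{"type":"array","items":{"type":"array","items":{"type":"array","items":{"type":"number"}}}}},"required":["plan"]}

```bash
mkdir -p pics
python3 - <<'E'
from workcell import ctrl
import cv2
for n in("scene","top"):
    im=ctrl.get_image(n); cv2.imwrite(f"pics/{n}0.png",im[:,:,::-1])
    c=ctrl.calibration(n); print(n,{k:(v.round(3).tolist() if hasattr(v,'round') else v) for k,v in c.items()})
print(ctrl.get_obs())
E
ls
```

```text
scene {'K': [[575.811, 0.0, 323.7], [0.0, 575.811, 240.314], [0.0, 0.0, 1.0]], 'view': [[-0.694, 0.72, 0.004, 373.809], [-0.384, -0.375, 0.844, 143.664], [0.609, 0.584, 0.537, -1711.251], [0.0, 0.0, 0.0, 1.0]]}
top {'K': [[553.473, 0.0, 321.761], [0.0, 553.473, 242.784], [0.0, 0.0, 1.0]], 'view': [[0.02, -1.0, -0.004, 9.539], [0.995, 0.02, 0.094, -530.182], [-0.094, -0.005, 0.996, -1249.172], [0.0, 0.0, 0.0, 1.0]]}
{'t': 0.1, 'qpos': array([-1.14096501e+00,  4.23756189e-01,  1.63059228e+00, -2.15120639e-05,
        1.08864573e+00, -1.90129764e-02]), 'qvel': array([-0.0002454 ,  0.00015309, -0.00338272, -0.00148564, -0.00020075,
        0.00033831]), 'joint_torque': array([-4.59641578e-04, -5.45617568e+01, -2.74319065e+01,  6.45514810e-02,
        1.89143844e-02, -4.61172374e-05]), 'ee_pos': array([ 271.0104229 , -562.64471671,  235.99294254]), 'orientation': array([ 0.87331071,  1.38993967, -0.87207694]), 'ft_force': array([ 0.54506191,  0.6321059 , -0.41205055]), 'moment': array([-0.04465228, -0.00828634,  0.03943608]), 'width': 87.76445779002641}
pics
```

View pics/scene0.png

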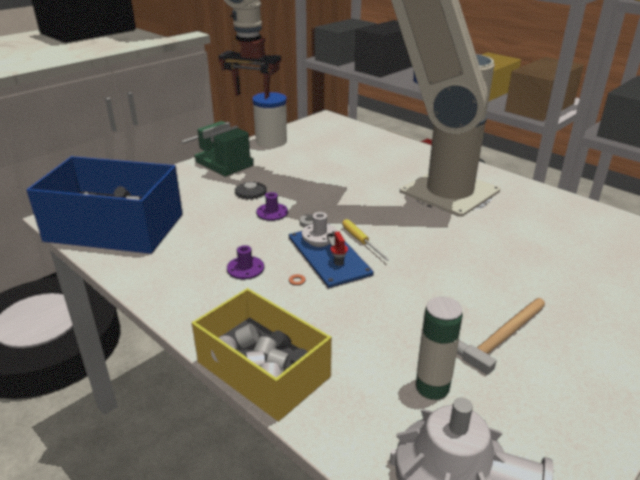

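View pics/top0.png

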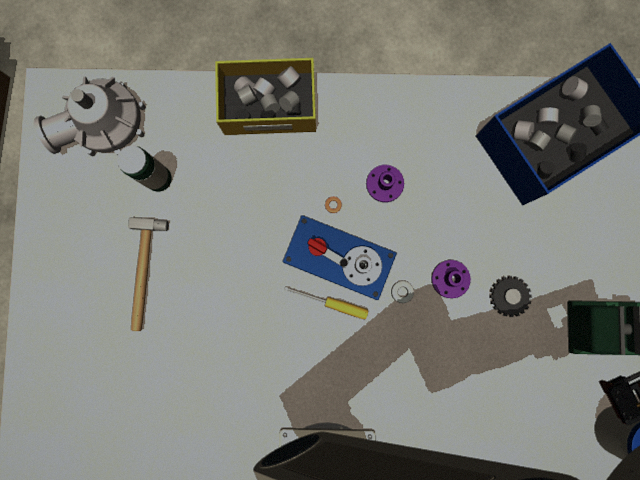

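In the top view there are three hub shapes: purple at (385,183), purple at (452,278), and silver at (362,265) under the clamp arm on the blue plate. The silver one fits. I'll confirm it with an enlarged crop and measure.

```bash
cat > h.py <<'E'
import numpy as np,cv2
from workcell import ctrl
def ray(n,uv,z):
    c=ctrl.calibration(n);K=np.array(c["K"]);V=np.array(c["view"]);R=V[:3,:3];t=V[:3,3]
    for k in c:
        if k not in("K","view"): print(k,c[k])
    d=np.linalg.inv(K)@[uv[0],uv[1],1]; d=R.T@(d*[1,-1,-1]); o=-R.T@t
    return o+d*(z-o[2])/d[2]
def proj(n,p):
    c=ctrl.calibration(n);K=np.array(c["K"]);V=np.array(c["view"])
    q=(V[:3,:3]@np.asarray(p,float)+V[:3,3])*[1,-1,-1]; q=K@q; return q[:2]/q[2]
E
python3 - <<'E'
import cv2,numpy as np
from h import *
im=cv2.imread("pics/top0.png")
cv2.imwrite("pics/crop0.png",cv2.resize(im[200:320,270:420],None,fx=5,fy=5,interpolation=cv2.INTER_CUBIC))
hsv=cv2.cvtColor(im,cv2.COLOR_BGR2HSV)
m=cv2.inRange(hsv,(100,120,50),(120,255,255)); m[:, 450:]=0
cs,_=cv2.findContours(m,0,2); c=max(cs,key=cv2.contourArea)
r=cv2.minAreaRect(c);b=cv2.boxPoints(r);print(b)
P=np.array([ray("top",p,15) for p in b]);print(P.round(1),np.linalg.norm(np.roll(P,1,0)-P,axis=1),P.mean(0))
m=cv2.inRange(hsv,(0,150,80),(6,255,255))|cv2.inRange(hsv,(174,150,80),(180,255,255));m[:,400:]=0
cs,_=cv2.findContours(m,0,2); c=max(cs,key=cv2.contourArea);print(cv2.minAreaRect(c),cv2.boundingRect(c))
E
```

```text
[[282.37933 261.55173]
 [301.2069  214.48276]
 [396.5517  252.6207 ]
 [377.72412 299.68967]]
[[ 485.4  110.5   15. ]
 [ 596.2   69.6   15. ]
 [ 511.4 -153.3   15. ]
 [ 402.1 -110.9   15. ]] [236.56516804 118.07635603 238.44260503 117.23882065] [498.77499006 -21.02465302  15.        ]
((317.0961608886719, 246.4807891845703), (17.454336166381836, 16.86598777770996), 78.69007110595703) (308, 238, 19, 18)
```

View pics/crop0.png

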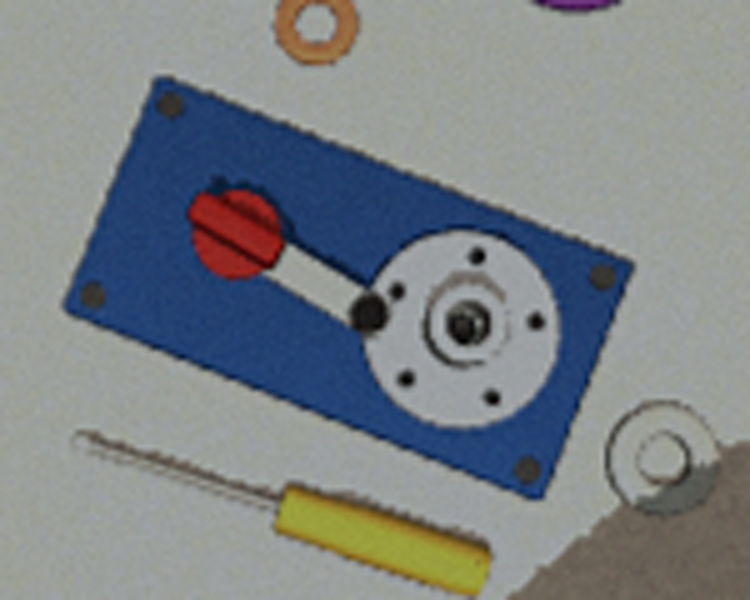

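The crop confirms the aluminium hub at crop (465,325), with the clamp arm over its flange. The red knob is at crop (238,233), and the arm tip with its black pad is at (370,315). Next I'll fit these more precisely.

Run:
```python
import cv2,numpy as np
from h import *
from scipy.spatial.transform import Rotation as R
im=cv2.imread("pics/top0.png")
px=lambda x,y:((x-2)/5+270,(y-2)/5+200)
C=np.array([[(160,76)],[(635,264)],[(543,498)],[(66,310)]]).reshape(-1,2)
P=np.array([ray("top",px(*p),15) for p in C]);print(P.round(1),P.mean(0))
d=(P[0]+P[3]-P[1]-P[2]);print("yaw from y axis",np.arctan2(-d[0],d[1]), "from x",np.arctan2(*( (P[0]+P[1]-P[2]-P[3])[[1,0]])))
print("flange c",ray("top",px(460,329),40),"bore",ray("top",px(467,322),88))
a=ray("top",px(190,210),92);print("tip arm",ray("top",px(370,315),51))
bar=[ray("top",px(*p),92) for p in((200,192),(190,213),(272,272),(284,248))];print(np.array(bar).round(1),np.mean(bar,0))
print("disc?",ray("top",px(240,235),56))
o=ctrl.get_obs();M=R.from_rotvec(o['orientation']).as_matrix();print(M.round(3),o['qpos'].round(3))
s=cv2.imread("pics/scene0.png");cv2.imwrite("pics/s1.png",cv2.resize(s[190:300,270:400],None,fx=5,fy=5,interpolation=cv2.INTER_CUBIC))
```

```text
[[ 595.4   68.7   15. ]
 [ 511.9 -153.4   15. ]
 [ 403.3 -112.    15. ]
 [ 485.3  109.5   15. ]] [498.983912   -21.79945147  15.        ]
yaw from y axis -0.35714882758556044 from x -0.3598199354136427
flange c [478.81515421 -71.12540745  40.        ] bore [479.29185635 -70.90326981  88.        ]
tip arm [483.68976487 -29.86815249  51.        ]
[[533.5  46.6  92. ]
 [524.2  50.8  92. ]
 [499.1  14.5  92. ]
 [509.7   9.5  92. ]] [516.64053623  30.35881731  92.        ]
disc? [518.16452225  29.24598502  56.        ]
[[-0.001  0.901  0.434]
 [ 0.001  0.434 -0.901]
 [-1.     0.    -0.001]] [-1.141  0.424  1.631 -0.     1.089 -0.019]
```

View pics/s1.png

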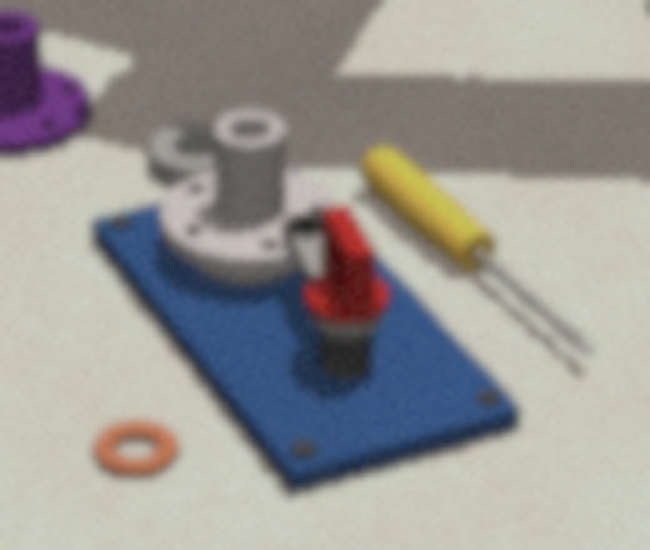

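```bash
cat >> h.py <<'E'
from scipy.spatial.transform import Rotation as Ro
def go(x,y,z,ang):
    """shift(cm)/turn to put TCP at xyz, pointing down, tool z (jaw) at world angle ang deg"""
    o=ctrl.get_obs();M=Ro.from_rotvec(o['orientation'])
    a=np.radians(ang);zt=[np.cos(a),np.sin(a),0];xt=[0,0,-1.];T=Ro.from_matrix(np.array([xt,np.cross(zt,xt),zt]).T)
    s=M.inv().apply(np.array([x,y,z])-o['ee_pos'])/10
    print('t',round(o['t'],2),'pos',o['ee_pos'].round(1),'q',o['qpos'].round(2),'F',o['ft_force'].round(1),'w',round(o['width'],1))
    zc=M.as_matrix()[:,2];print('jaw ang',np.degrees(np.arctan2(zc[1],zc[0])).round(2),'tilt',M.as_matrix()[2].round(4))
    print('shift cm',s.round(2),'turn',(M.inv()*T).as_rotvec().round(3))
E
python3 -c "
from h import *
go(518,29.8,237,-31)
go(518,29.8,73,-31)"
```

```text
t 0.1 pos [ 271.  -562.6  236. ] q [-1.14  0.42  1.63 -0.    1.09 -0.02] F [ 0.5  0.6 -0.4] w 87.8
jaw ang -64.28 tilt [-1.      0.     -0.0014]
shift cm [-4.000e-02  4.796e+01 -4.266e+01] turn [-0.581 -0.001 -0.   ]
t 0.1 pos [ 271.  -562.6  236. ] q [-1.14  0.42  1.63 -0.    1.09 -0.02] F [ 0.5  0.6 -0.4] w 87.8
jaw ang -64.28 tilt [-1.      0.     -0.0014]
shift cm [ 16.36  47.96 -42.64] turn [-0.581 -0.001 -0.   ]
```

Emit:
servo_tool([
  [[0,1,-0.9,-0.01,0,0,8.5],[0,3,-2.7,-0.04,0,0,8.5],[0,5.6,-5,-0.07,0,0,8.5],[0,8.4,-7.5,-0.1,0,0,8.5],[0,11.2,-10,-0.13,0,0,8.5],[0,14,-12.5,-0.17,0,0,8.5],[0,16.8,-15,-0.2,0,0,8.5],[0,19.6,-17.5,-0.23,0,0,8.5]],
])

```text
t: 0.77
ee_pos: [371.9, -317.7, 236.5]
orientation: [0.695, 1.457, -0.695]
ft_force: [1.4, -0.5, 0.7]
width: 84.8
```

```bash
python3 -c "
from h import *
go(518,29.8,200,-31)"
```

```text
t 0.77 pos [ 371.9 -317.7  236.5] q [-0.73  0.22  1.92  0.    0.99  0.16] F [ 1.4 -0.5  0.7] w 84.8
jaw ang -51.0 tilt [-1.e+00  1.e-04 -4.e-04]
shift cm [  3.67  33.22 -17.81] turn [-0.349 -0.    -0.   ]
```

Emit:
servo_tool([
  [[0.2,3.3,-1.8,-0.03,0,0,5],[0.5,6.8,-3.7,-0.06,0,0,5],[0.8,10.2,-5.5,-0.1,0,0,5],[1,13.6,-7.3,-0.14,0,0,5],[1.3,17,-9.1,-0.18,0,0,5],[1.6,20.4,-10.9,-0.22,0,0,5],[2,23.8,-12.7,-0.26,0,0,5],[2.4,26.5,-14.2,-0.3,0,0,5]],
])

```text
t: 1.43
ee_pos: [489.0, -40.4, 212.6]
orientation: [0.461, 1.521, -0.461]
ft_force: [0.4, 0.7, 0.5]
width: 49.8
```

```bash
python3 -c "
from h import *
go(518,29.8,130,-31)"
```

```text
t 1.43 pos [489.  -40.4 212.6] q [-0.11  0.26  1.94  0.    0.94  0.48] F [0.4 0.7 0.5] w 49.8
jaw ang -33.72 tilt [-1.e+00  5.e-04  0.e+00]
shift cm [ 8.26  7.44 -1.49] turn [-0.048  0.    -0.001]
```

Emit:
servo_tool([
  [[1,2.5,-0.5,-0.02,0,0,5],[3,5,-1,-0.04,0,0,5],[5.5,6.8,-1.4,-0.05,0,0,5],[7.5,7.4,-1.5,-0.05,0,0,5],[8.2,7.4,-1.5,-0.05,0,0,5],[8.2,7.4,-1.5,-0.05,0,0,5]],
])

```text
t: 1.93
ee_pos: [515.8, 26.9, 129.0]
orientation: [0.423, 1.533, -0.425]
ft_force: [-0.4, -0.5, -0.5]
width: 49.9
```

Run:
```python
from h import *
for n,(a,b,c,d) in {"top":(200,320,270,420),"scene":(170,300,270,400)}.items():
    im=ctrl.get_image(n); cv2.imwrite(f"pics/{n}2.png",cv2.resize(im[a:b,c:d,::-1],None,fx=4,fy=4,interpolation=2))
go(518,29.8,73,-31)
```

```text
t 2.03 pos [517.4  26.1 131.1] q [ 0.03  0.42  1.94 -0.    0.78  0.57] F [ 1.2 -0.   0.8] w 50.1
jaw ang -31.06 tilt [-1.e+00 -2.e-04 -3.e-04]
shift cm [ 5.81  0.35 -0.14] turn [-0.001 -0.     0.   ]
```

View pics/top2.png

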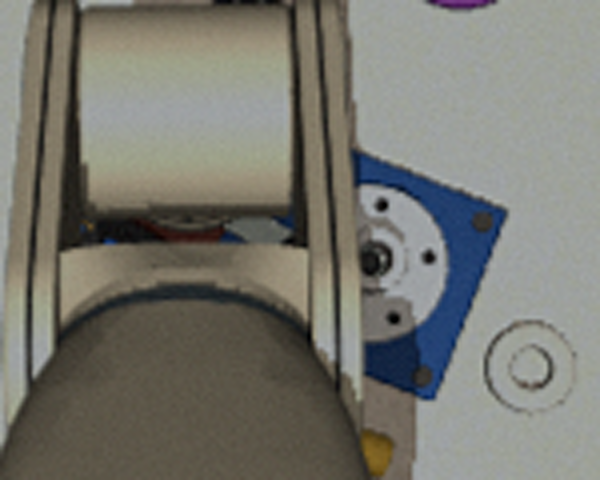

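View pics/scene2.png

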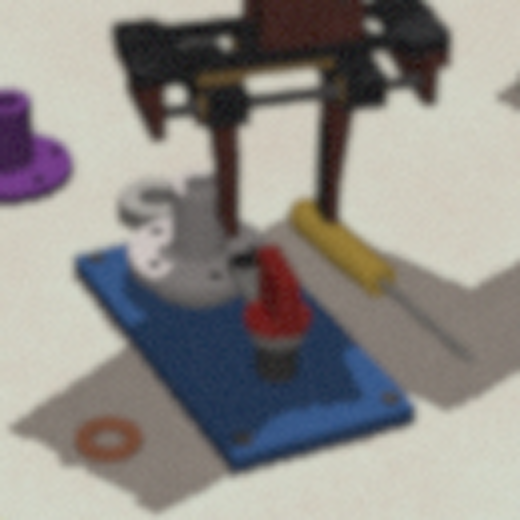

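Emit:
servo_tool([
  [[1,0.2,0,0,0,0,5],[2.2,0.3,-0.1,0,0,0,5],[3.5,0.3,-0.1,0,0,0,5],[4.7,0.3,-0.1,0,0,0,5],[5.6,0.3,-0.1,0,0,0,5],[5.6,0.3,-0.1,0,0,0,5],[5.6,0.3,-0.1,0,0,0,5]],
])

```text
t: 2.62
ee_pos: [518.5, 29.1, 74.8]
orientation: [0.425, 1.529, -0.425]
ft_force: [0.7, 0.2, -0.5]
width: 50.0
```

Run:
```python
from h import *
for n,(a,b,c,d) in {"scene":(170,300,270,400)}.items():
    im=ctrl.get_image(n); cv2.imwrite(f"pics/{n}3.png",cv2.resize(im[a:b,c:d,::-1],None,fx=4,fy=4,interpolation=2))
go(518,29.8,73,-31)
```

```text
t 2.67 pos [518.9  29.2  75.1] q [0.03 0.52 1.95 0.   0.66 0.58] F [-0.7 -0.5 -0.8] w 49.9
jaw ang -31.08 tilt [-1.e+00  4.e-04  6.e-04]
shift cm [ 0.21  0.01 -0.11] turn [-0.001  0.001 -0.   ]
```

View pics/scene3.png

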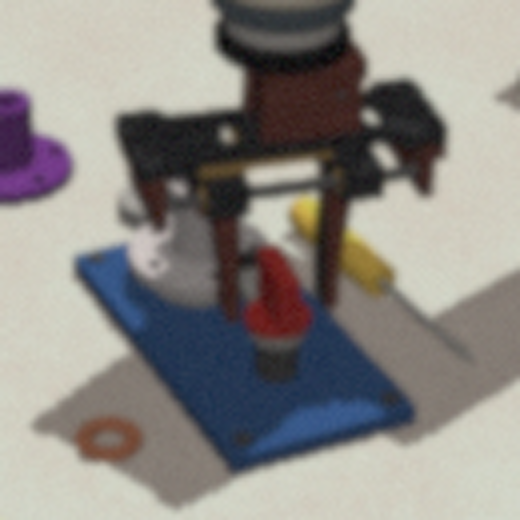

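The picture shows the fingers, at crop (228,310) and (328,300), straddling the red bar at (272,285). I'll close on it.

Emit:
servo_tool([
  [[0.2,0,0,0,0,0,3],[0.2,0,0,0,0,0,2.2],[0.2,0,0,0,0,0,1.6],[0.2,0,0,0,0,0,1.2],[0.2,0,0,0,0,0,1],[0.2,0,0,0,0,0,0.8]],
])

```text
t: 3.17
ee_pos: [518.6, 29.4, 72.8]
orientation: [0.425, 1.528, -0.425]
ft_force: [-1.4, 0.0, 1.1]
width: 13.8
```

Run:
```python
from h import *
go(518,29.8,73,-31)
print(ctrl.get_obs()['moment'])
```

```text
t 3.17 pos [518.6  29.4  72.8] q [0.03 0.53 1.95 0.   0.66 0.58] F [-1.4  0.   1.1] w 13.8
jaw ang -31.05 tilt [-1.e+00  2.e-04  3.e-04]
shift cm [-0.02  0.   -0.07] turn [-0.001  0.    -0.   ]
[ 0.06262953  0.12953802 -0.16432217]
```

Gripped at 13.8 mm with little side force. Now I'll turn it anticlockwise, which is −x in the tool frame.

Emit:
servo_tool([
  [[0,0,0,-0.05,0,0,0.8],[0,0,0,-0.13,0,0,0.8],[0,0,0,-0.23,0,0,0.8],[0,0,0,-0.33,0,0,0.8],[0,0,0,-0.43,0,0,0.8],[0,0,0,-0.53,0,0,0.8],[0,0,0,-0.61,0,0,0.8],[0,0,0,-0.65,0,0,0.8]],
])

```text
t: 3.83
ee_pos: [519.4, 29.3, 72.8]
orientation: [-0.088, 1.567, 0.088]
ft_force: [2.1, -1.5, -1.4]
width: 13.7
```

Run:
```python
from h import *
go(518,29.8,73,39.7)
print(ctrl.get_obs()['moment'])
```

```text
t 3.83 pos [519.4  29.3  72.8] q [ 0.03  0.53  1.95 -0.    0.66 -0.08] F [ 2.1 -1.5 -1.4] w 13.7
jaw ang 6.42 tilt [-1.0e+00 -3.0e-04  1.7e-03]
shift cm [-0.02  0.07 -0.13] turn [-0.581  0.002  0.001]
[-0.17223695 -0.36197419 -0.11695379]
```

Emit:
servo_tool([
  [[0,0,0,-0.06,0,0,0.8],[0,0,0,-0.15,0,0,0.8],[0,0,0,-0.25,0,0,0.8],[0,0,0,-0.34,0,0,0.8],[0,0,0,-0.42,0,0,0.8],[0,0,0,-0.48,0,0,0.8],[0,0,0,-0.52,0,0,0.8],[0,0,0,-0.54,0,0,0.8]],
])

```text
t: 4.5
ee_pos: [520.0, 29.5, 72.9]
orientation: [-0.509, 1.507, 0.508]
ft_force: [4.8, 1.0, -4.8]
width: 13.6
```

Run:
```python
from h import *
go(518,29.8,73,39.7)
print(ctrl.get_obs()['moment'])
```

```text
t 4.5 pos [520.   29.5  72.9] q [ 0.03  0.53  1.95  0.    0.66 -0.62] F [ 4.8  1.  -4.8] w 13.6
jaw ang 37.22 tilt [-1.     -0.0016  0.0025]
shift cm [-0.01  0.14 -0.14] turn [-0.043  0.002  0.002]
[ 0.10072128 -0.7721341  -0.03954028]
```

Forces are small and moment z shows no stop yet, so I'll continue slowly until the moment rises.

Emit:
servo_tool([
  [[0,0.03,-0.05,-0.02,0,0,0.8],[0,0.06,-0.1,-0.04,0,0,0.8],[0,0.06,-0.1,-0.06,0,0,0.8],[0,0.06,-0.1,-0.06,0,0,0.8]],
])

```text
t: 4.83
ee_pos: [519.9, 29.6, 72.9]
orientation: [-0.553, 1.494, 0.552]
ft_force: [9.4, 1.4, -8.7]
width: 13.5
```

Run:
```python
from h import *
go(518,29.8,73,39.7)
print(ctrl.get_obs()['moment'],ctrl.get_obs()['joint_torque'][-1])
```

```text
t 4.83 pos [519.9  29.6  72.9] q [ 0.03  0.53  1.95  0.    0.65 -0.67] F [ 9.4  1.4 -8.7] w 13.5
jaw ang 40.48 tilt [-1.     -0.0027  0.0045]
shift cm [-0.01  0.14 -0.13] turn [0.014 0.005 0.003]
[ 0.2049456  -1.32400392 -0.74117055] -1.0309495031833649
```

Turning moment is −0.74 N m, so the stop appears to be touched. The side force came from my −x correction, since the axis is nearer x=520. I'll undo that shift and press the turn slightly further.

Emit:
servo_tool([
  [[0,-0.06,0.1,0,0,0,0.8],[0,-0.09,0.15,-0.02,0,0,0.8],[0,-0.09,0.15,-0.03,0,0,0.8],[0,-0.09,0.15,-0.03,0,0,0.8]],
])

```text
t: 5.17
ee_pos: [519.9, 29.7, 72.9]
orientation: [-0.577, 1.491, 0.577]
ft_force: [5.1, 1.6, -3.3]
width: 14.2
```

Run:
```python
from h import *
go(518,29.8,73,39.7)
print(ctrl.get_obs()['moment'],ctrl.get_obs()['joint_torque'][-1])
im=ctrl.get_image("scene"); cv2.imwrite(f"pics/s4.png",cv2.resize(im[170:300,270:400,::-1],None,fx=4,fy=4,interpolation=2))
im=ctrl.get_image("top"); cv2.imwrite(f"pics/t4.png",cv2.resize(im[180:320,270:420,::-1],None,fx=4,fy=4,interpolation=2))
```

```text
t 5.17 pos [519.9  29.7  72.9] q [ 0.03  0.53  1.95  0.    0.66 -0.7 ] F [ 5.1  1.6 -3.3] w 14.2
jaw ang 42.27 tilt [-1.0e+00 -9.0e-04  1.7e-03]
shift cm [-0.01  0.13 -0.13] turn [0.045 0.002 0.001]
[ 0.28140437 -0.90876841 -0.81340082] -0.9882597997784615
```

View pics/s4.png

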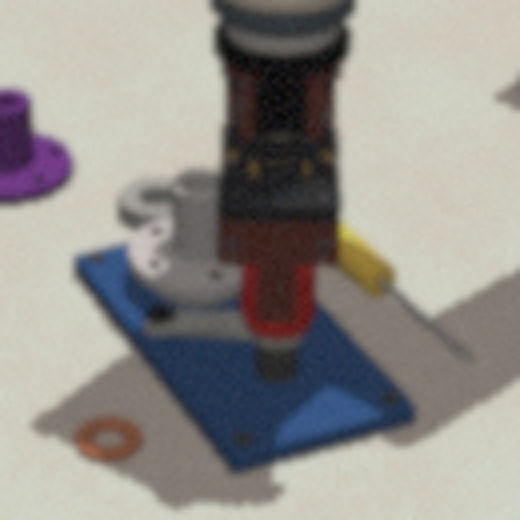

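View pics/t4.png

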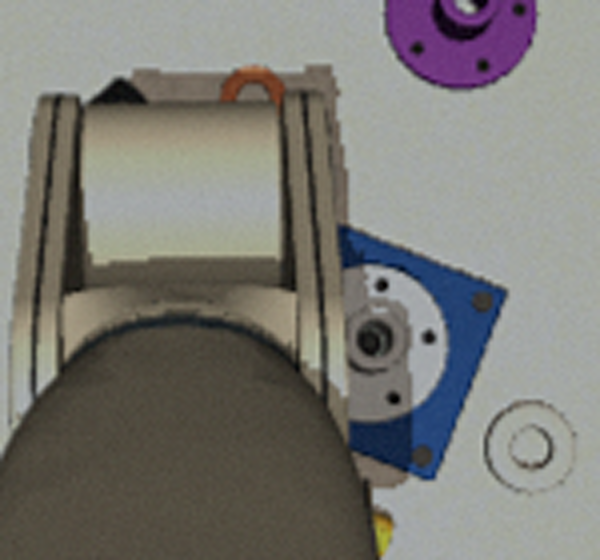

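The arm has swung clear, with its tip at scene crop (158,315). The bar is twisting slightly in the pads (width up from 13.5 to 14.2), so it is against the stop. I'll open while still pressing that way.

Emit:
servo_tool([
  [[0,0,0,0,0,0,2],[0,0,0,0,0,0,3],[0,0,0,0,0,0,4],[0,0,0,0,0,0,5],[0,0,0,0,0,0,5],[-1,0,0,0,0,0,5],[-3,0,0,0,0,0,5],[-6,0,0,0,0,0,5]],
])

```text
t: 5.93
ee_pos: [517.3, 29.5, 132.0]
orientation: [-0.577, 1.497, 0.579]
ft_force: [0.2, -0.4, 0.1]
width: 50.1
```

Run:
```python
from h import *
ht=(479.5,-72)
print(np.degrees(np.arctan2(ht[1],ht[0])))
print("tip from scene4",ray("scene",(309.5,248.75),51))
go(479.5,-72,200,42)
```

```text
-8.539530006093276
tip from scene4 [561.62513706 -24.86187858  51.        ]
t 5.93 pos [517.3  29.5 132. ] q [ 0.03  0.42  1.93 -0.    0.79 -0.7 ] F [ 0.2 -0.4  0.1] w 50.1
jaw ang 42.3 tilt [-1.      0.0031 -0.0037]
shift cm [-6.78 -4.94 -9.65] turn [ 0.005 -0.004 -0.003]
```

Run:
```python
from h import *
go(360,-360,200,-20)
```

```text
t 5.93 pos [517.3  29.5 132. ] q [ 0.03  0.42  1.93 -0.    0.79 -0.7 ] F [ 0.2 -0.4  0.1] w 50.1
jaw ang 42.3 tilt [-1.      0.0031 -0.0037]
shift cm [ -6.72 -18.2  -37.87] turn [ 1.087e+00 -5.000e-03 -1.000e-03]
```

Emit:
servo_tool([
  [[-2.5,0,0,0.05,0,0,6],[-5.5,-0.8,-1.6,0.13,0,0,7],[-6.7,-2.3,-4.6,0.23,0,0,8],[-6.7,-4,-8,0.33,0,0,8.5],[-6.7,-5.7,-11.6,0.43,0,0,8.5],[-6.7,-7.4,-15.2,0.53,0,0,8.5],[-6.7,-9.1,-18.8,0.63,0,0,8.5],[-6.7,-10.8,-22.4,0.73,0,0,8.5]],
])

```text
t: 6.6
ee_pos: [424.9, -202.5, 200.6]
orientation: [-0.003, 1.57, 0.002]
ft_force: [0.3, -0.3, -0.3]
width: 84.9
```

Run:
```python
from h import *
go(360,-360,200,-20)
```

```text
t 6.6 pos [ 424.9 -202.5  200.6] q [-0.47  0.25  1.99 -0.    0.9  -0.47] F [ 0.3 -0.3 -0.3] w 84.9
jaw ang 0.21 tilt [-1.e+00 -5.e-04  7.e-04]
shift cm [  0.06 -15.73  -6.55] turn [0.353 0.001 0.   ]
```

Emit:
servo_tool([
  [[0,-3.5,-1.5,0.1,0,0,8.5],[0,-7,-3,0.18,0,0,8.5],[0,-10.5,-4.5,0.25,0,0,8.5],[0,-13.5,-5.5,0.31,0,0,8.5],[0,-15.2,-6.3,0.35,0,0,8.5],[0,-15.7,-6.5,0.35,0,0,8.5]],
])

```text
t: 7.1
ee_pos: [361.1, -361.1, 200.4]
orientation: [0.271, 1.553, -0.273]
ft_force: [0.4, 0.6, 0.9]
width: 85.4
```

Run:
```python
from h import *
im=ctrl.get_image("top"); cv2.imwrite("pics/t5.png",cv2.resize(im[200:320,270:420,::-1],None,fx=5,fy=5,interpolation=2))
im=ctrl.get_image("scene"); cv2.imwrite("pics/s5.png",cv2.resize(im[190:300,270:400,::-1],None,fx=5,fy=5,interpolation=2))
```

```text
(no output)
```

View pics/t5.png

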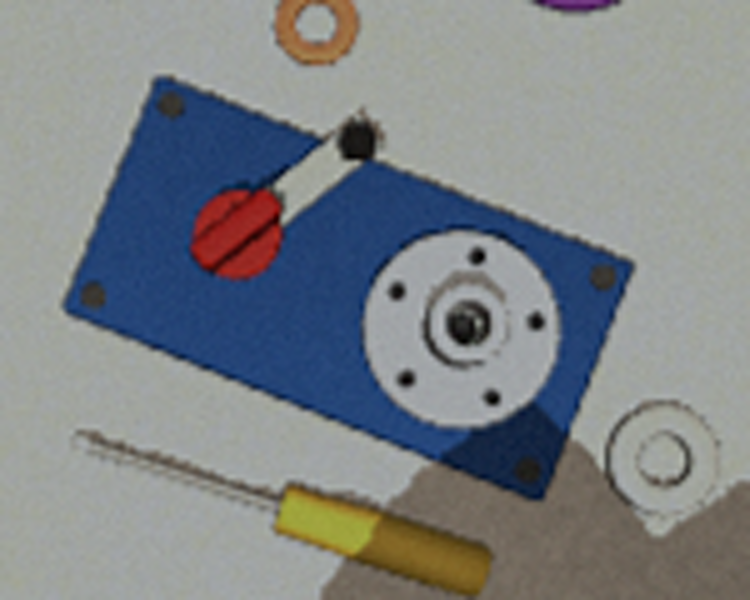

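View pics/s5.png

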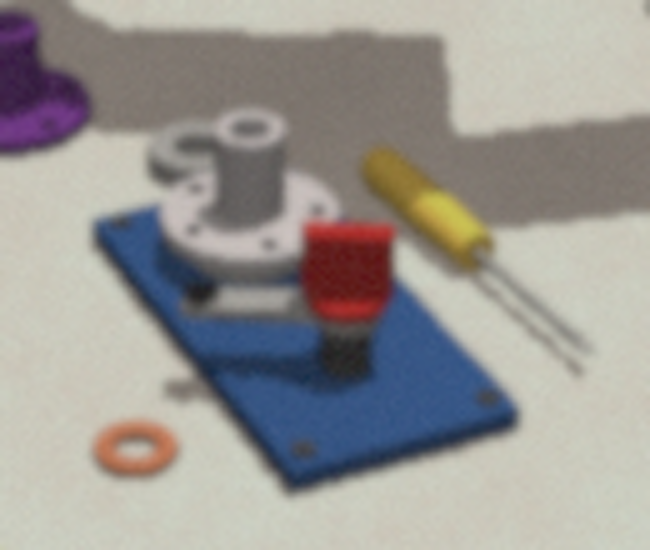

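Run:
```python
from h import *
px=lambda x,y:((x-2)/5+270,(y-2)/5+200)
t=ray("top",px(357,140),51);k=ray("top",px(238,234),56);print(t,k,np.degrees(np.arctan2(*(t-k)[[1,0]])))
a=ray("top",px(370,315),51);print(np.degrees(np.arctan2(*(a-k)[[1,0]])))
print("boss top scene",ray("scene",((250-2)/5+270,(129-2)/5+190),88))
go(480.5,-72,130,-20)
```

```text
[562.77151424 -22.67227455  51.        ] [518.59706697  30.15323799  56.        ] -50.09651291804551
-120.18147050063246
boss top scene [478.49487793 -72.67059498  88.        ]
t 7.2 pos [ 361.8 -359.1  200.1] q [-0.81  0.3   1.91  0.    0.92 -0.46] F [0.1 0.7 0.2] w 84.9
jaw ang -19.64 tilt [-1.e+00  0.e+00  1.e-04]
shift cm [ 7.01 31.03  1.53] turn [ 0.006  0.    -0.   ]
```

The clamp reads −50.1° against −50.3° expected for the end stop, so it is there. The hub has not moved and is at about (480,−72). I'm moving over it.

Emit:
servo_tool([
  [[0,2,0.1,0,0,0,8.5],[0,6,0.3,0,0,0,8.5],[0,10,0.5,0,0,0,8.5],[0,14,0.7,0,0,0,8.5],[0.5,18,0.9,0,0,0,8.5],[1,22,1.1,0,0,0,8.5],[1.5,26,1.3,0,0,0,8.5],[3,29,1.5,0,0,0,8.5]],
])

```text
t: 7.87
ee_pos: [475.0, -86.3, 171.1]
orientation: [0.266, 1.551, -0.265]
ft_force: [0.1, -1.4, 0.0]
width: 84.7
```

Emit:
servo_tool([
  [[1,1.3,0.1,0,0,0,8.5],[2.5,1.9,0.1,0,0,0,8.5],[3.5,2,0.1,0,0,0,8.5],[4,2,0.1,0,0,0,8.5],[4,2,0.1,0,0,0,8.5],[4,2,0.1,0,0,0,8.5]],
])

```text
t: 8.37
ee_pos: [481.0, -72.0, 129.8]
orientation: [0.268, 1.555, -0.268]
ft_force: [-0.5, -0.1, -0.7]
width: 85.2
```

Run:
```python
from h import *
go(480,-72,62,-20)
for _ in range(1):
    im=ctrl.get_image("scene"); cv2.imwrite("pics/s6.png",cv2.resize(im[170:290,260:390,::-1],None,fx=5,fy=5,interpolation=2))
go(480,-72,62,-20)
```

```text
t 8.37 pos [481.  -72.  129.8] q [-0.17  0.39  2.   -0.    0.75  0.17] F [-0.5 -0.1 -0.7] w 85.2
jaw ang -19.6 tilt [-1.e+00 -1.e-04 -5.e-04]
shift cm [ 6.78 -0.03 -0.09] turn [ 0.007 -0.001  0.   ]
t 8.42 pos [481.3 -72.3 130.1] q [-0.17  0.39  2.    0.    0.75  0.17] F [ 0.7 -0.1 -0.2] w 85.1
jaw ang -19.62 tilt [-1.e+00  1.e-04  3.e-04]
shift cm [ 6.81 -0.02 -0.13] turn [ 0.007  0.    -0.   ]
```

View pics/s6.png

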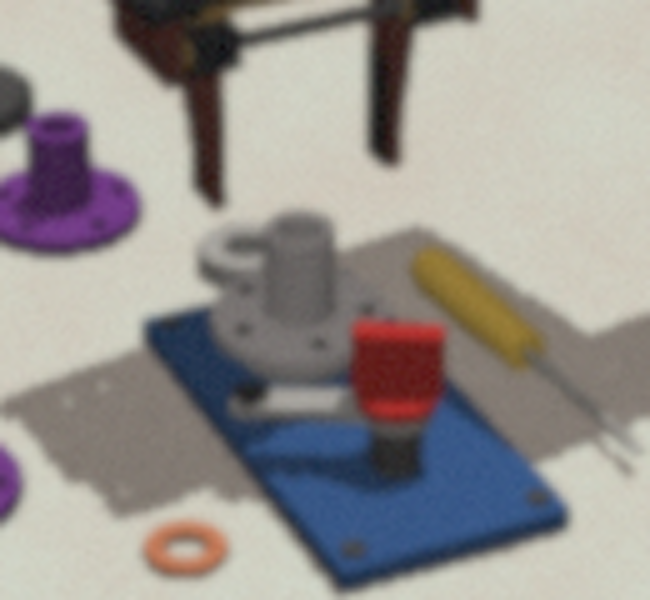

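The fingers, tips at crop (213,200) and (385,160), straddle the boss at (300,230). Descending.

Emit:
servo_tool([
  [[1,0,-0.1,0,0,0,8.5],[2.5,0,-0.1,0,0,0,8.5],[4,0,-0.1,0,0,0,8.5],[5.3,0,-0.1,0,0,0,8],[6.3,0,-0.1,0,0,0,7],[6.8,0,-0.1,0,0,0,6.5],[6.8,0,-0.1,0,0,0,6],[6.8,0,-0.1,0,0,0,5.5]],
])

```text
t: 9.08
ee_pos: [480.4, -71.7, 61.7]
orientation: [0.269, 1.554, -0.269]
ft_force: [-0.4, -0.9, 0.2]
width: 57.0
```

Emit:
servo_tool([
  [[0,0,0,0,0,0,4.8],[0,0,0,0,0,0,4.3],[0,0,0,0,0,0,3.9],[0,0,0,0,0,0,3.6],[0,0,0,0,0,0,3.4],[0,0,0,0,0,0,3.2],[0,0,0,0,0,0,2.8],[0,0,0,0,0,0,2.5]],
])

```text
t: 9.75
ee_pos: [480.1, -71.4, 62.0]
orientation: [0.268, 1.554, -0.268]
ft_force: [-2.7, 1.0, 6.0]
width: 35.5
```

Run:
```python
from h import *
go(480,-72,62,-20)
print(ctrl.get_obs()['moment'])
```

```text
t 9.75 pos [480.1 -71.4  62. ] q [-0.17  0.51  2.03  0.    0.6   0.17] F [-2.7  1.   6. ] w 35.5
jaw ang -19.58 tilt [-1.e+00 -0.e+00 -4.e-04]
shift cm [ 0.   -0.06  0.01] turn [ 0.007 -0.     0.   ]
[0.12989474 0.3674882  0.0488348 ]
```

Emit:
servo_tool([
  [[-0.2,0,0,0,0,0,2.5],[-0.5,0,0,0,0,0,2.5],[-0.9,0,0,0,0,0,2.5],[-1.4,0,0,0,0,0,2.5],[-2,0,0,0,0,0,2.5],[-2.6,0,0,0,0,0,2.5],[-3,0,0,0,0,0,2.5],[-3.1,0,0,0,0,0,2.5]],
])

```text
t: 10.42
ee_pos: [480.9, -71.6, 93.7]
orientation: [0.268, 1.552, -0.268]
ft_force: [0.2, 1.1, -2.5]
width: 35.9
```

Run:
```python
from h import *
im=ctrl.get_image("scene"); cv2.imwrite("pics/s7.png",cv2.resize(im[170:290,260:390,::-1],None,fx=5,fy=5,interpolation=2))
go(480,-71.4,172,-20)
print(ctrl.get_obs()['moment'])
```

```text
t 10.47 pos [480.8 -71.6  93.5] q [-0.17  0.45  2.02  0.    0.66  0.17] F [ 0.4 -0.7 -2.2] w 35.6
jaw ang -19.6 tilt [-1.0e+00  2.0e-04  1.4e-03]
shift cm [-7.85 -0.   -0.07] turn [ 0.007  0.001 -0.   ]
[-0.00363958 -0.06921416 -0.00280239]
```

View pics/s7.png

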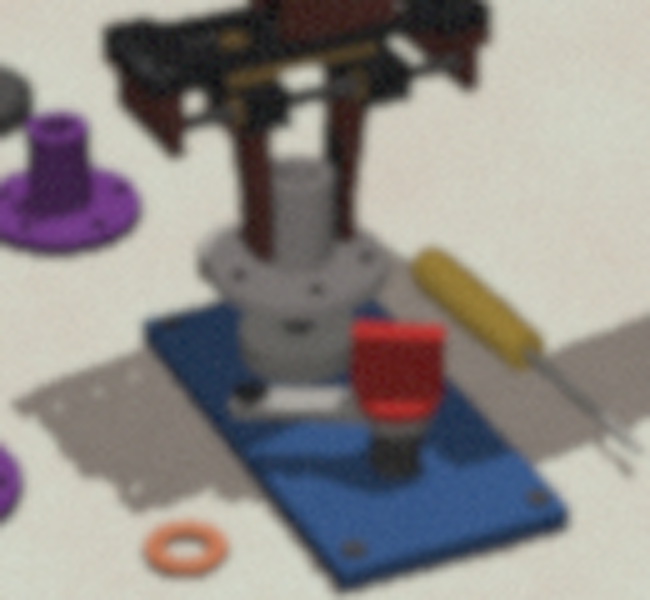

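The hub is clear of the pilot, looks level, and the load is about 2.5 N. I'll lift it the rest of the way.

Emit:
servo_tool([
  [[-0.4,0,0,0,0,0,2.5],[-1.2,0,0,0,0,0,2.5],[-2.4,0,0,0,0,0,2.5],[-3.7,0,0,0,0,0,2.5],[-5,0,0,0,0,0,2.5],[-6.3,0,0,0,0,0,2.5],[-7.3,0,0,0,0,0,2.5],[-7.8,0,0,0,0,0,2.5]],
])

```text
t: 11.13
ee_pos: [480.9, -71.6, 172.2]
orientation: [0.268, 1.552, -0.268]
ft_force: [-0.3, 0.2, -3.6]
width: 35.6
```

Emit:
servo_tool([
  [[0,0,0,0,0,0,2.5],[0,0,0,0,0,0,2.5],[0,0,0,0,0,0,2.5],[0,0,0,0,0,0,2.5],[0,0,0,0,0,0,2.5],[0,0,0,0,0,0,2.5]],
])

```text
t: 11.63
ee_pos: [480.0, -71.5, 170.2]
orientation: [0.268, 1.555, -0.268]
ft_force: [-0.3, -0.1, -2.9]
width: 35.7
```

Run:
```python
from h import *
im=ctrl.get_image("scene"); cv2.imwrite("pics/s8.png",cv2.resize(im[150:290,250:400,::-1],None,fx=4,fy=4,interpolation=2))
im=ctrl.get_image("top"); cv2.imwrite("pics/t8.png",im[:,:,::-1])
go(480,-71.4,172,-20)
print(ctrl.get_obs()['moment'])
# expected flange-bottom ellipse overlay, level hub at TCP+...
```

```text
t 11.73 pos [480.2 -71.5 170.4] q [-0.17  0.32  1.98 -0.    0.84  0.17] F [ 0.4  0.4 -3.2] w 35.4
jaw ang -19.59 tilt [-1.e+00 -1.e-04 -5.e-04]
shift cm [-0.16  0.   -0.03] turn [ 0.007 -0.001  0.   ]
[0.00901048 0.01013473 0.04872542]
```

View pics/s8.png

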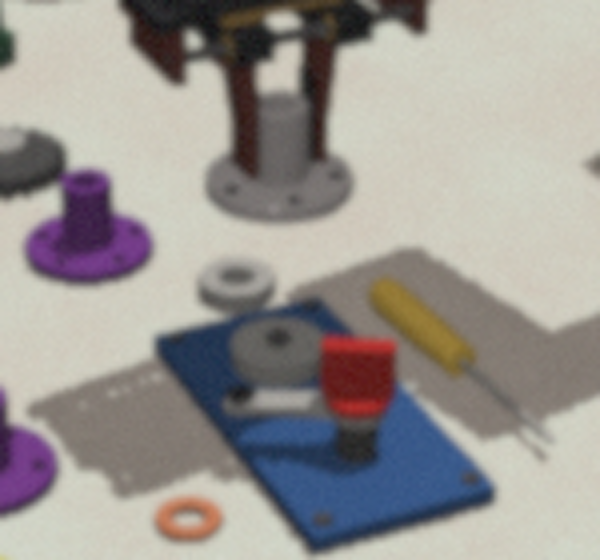

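View pics/t8.png

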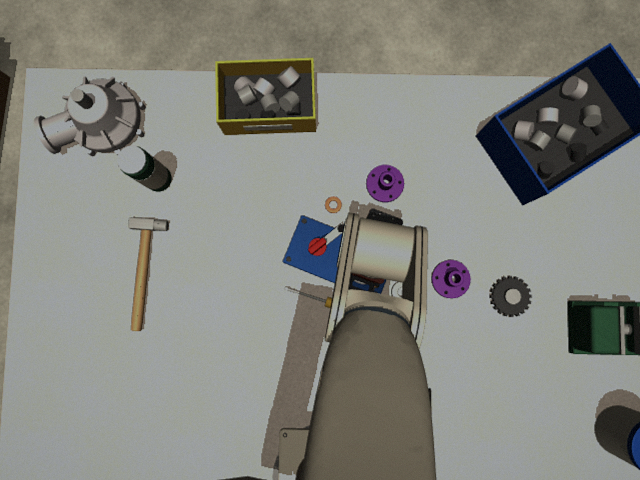

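The hub hangs level at scene crop (280,180), about 108 mm above its seat. The clamp arm is still open at (280,400), and nothing else has moved. Handing in.

```bash
python3 -c "
from workcell import ctrl
print(ctrl.close_job()); o=ctrl.get_obs(); print(o['t'],o['ee_pos'],o['width'],o['ft_force'])"
```

```text
the job is handed in; nothing more can be done
None
the job is handed in; nothing more can be done
```

I turned the red knob anticlockwise about 70° to its end stop and released it there. I then gripped the aluminium hub by its boss, lifted it straight up and handed in at about 11.7 s, still holding it.

- **Clamp:** the turning moment rose to about 0.8 N m at the stop. Seen from above afterwards, the arm pointed to −50.1°, against −50.3° expected at the stop. It still looked open in the last pictures.
- **Hub:** the tool rose about 108 mm from the seated grip, so there is about 108 mm of air under the hub. The tool was vertical to within 0.001 rad and the hub looked level. The grip width was 35.4 mm for the 36 mm boss, and the load was steady at about 3 N.
- **Other things:** the bearing, washer, screwdriver and the rest were still in place in the last pictures. The highest force I read was about 13 N.
- **Disagreement:** the knob axis found by touch was 1–2 mm further out in x than the cameras gave. A small sideways correction I made from the camera value loaded the knob sideways, so I reversed it.

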